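# Slide the terracotta tile under the thickness gauge

## Robot

A 7-joint arm with a two-finger parallel gripper is mounted at the origin on the work surface. World frame = base frame: x ahead of the robot, y to its left, z up, the work surface at z = 0. Lengths are in m, angles in rad, forces in N, time in s.
With the tool pointing down it reaches from about 0.4 to 0.85 m from the base axis. Payload 10.4 kg.
Tool frame: the origin (TCP) lies between the finger pads; the fingertips stand 22 mm ahead of it and the grasp point (between the pads) lies 3 mm ahead of it; z points along the fingers, y is the line along which they close (so a half turn about z gives the same grasp; the last joint's range is limited). The gripper opens to 85 mm and grips with 20 to 120 N. Pads are 22 mm wide; open, the fingers measure 114 mm over their backs; the gripper's body (76 mm by 85 mm) begins 54 mm behind the grasp point. The pads swing forward as they close: fully open they stand 13 mm farther back than shut.
Start: joints at [1.142, 0.332, -0.065, 1.46, 0.022, 1.35, -0.088], TCP at [0.247, -0.574, 0.253] pointing down, gripper open.
Joint ranges: [-2.6, 2.6], [-0.5, 2.12], [-1.47, 1.34], [0.16, 2.42], [-1.27, 4.41], [0.06, 2.06], [-2.6, 2.6]. Speed limits (rad/s): [2.22, 2.22, 2.79, 2.79, 3.14, 3.14, 3.14].

## Interface

Orientations are given as a unit quaternion [x, y, z, w].
In Python, from workcell import manip, camera, ticket, boxes_of, outline_of gives the robot as it stands.
- The arm moves only by the tool carry_out, never from a script. Its argument "deltas" is a list of rows, each a list of 5 numbers: the shift along the tool's x, y, z as a fraction of full scale, then the turn about the tool's z as a fraction of full scale, then the opening, from -1 (shut) to 1 (fully open), so that 0 is half open. In form: [[tx, ty, tz, spin, gripper], ...]. A call has 1 to 20 rows; each row is the pose to reach, as a shift and turn from the pose commanded when the call began, along the tool's axes at that moment; what a row does not reach only later rows make up. Full scale, the value 1, is 150 mm for a shift and 30 degrees for a turn. A row lasts 1/8 s, in which the tool goes at most 62.5 mm and 10.7 degrees, less where a joint would pass 70% of its speed; a pose out of reach is approached as far as the arm can. A call with a number of a shift or a turn outside -1 to 1 is refused whole. A call with a gripper value outside its range is refused whole. The fingers move at their own pace and stop on an object; "force" is the grip in N (left out, the last holds). Time passes only in rows, so rows that repeat a pose let the fingers close. It gives the time, the measured TCP pose, the force, the opening and the grip force at its end, in the units of the state.
- manip.get_obs(): the state, without advancing time (a new reading comes with each control period).
- camera(name): name is "side" or "top" or "wrist"; returns a dict with "img" (384x512x3 uint8, red, green, blue), "depth" (384x512 float32, m along the optical axis (not along the pixel's ray), 0 where there is no reading), "vertical_fov" (degrees; the focal length in pixels is half the picture's height over the tangent of half this angle, whatever the lens; pixels are square), "cx", "cy" (the principal point, pixels), "R" (3x3) and "t" (3): a world point X has camera coordinates R X + t. Camera axes: x right, y down, z forward; pixel columns grow to the right and rows downward; lengths in m; the calibration is good to about 2 mm. A picture is of the moment at which its call begins.
- ticket.hand_in(): hands the job in; it is judged then, once.
Trained networks look in a picture, given as the dict that the camera call returned (one of the last four; its "shot" number tells which), for a name from the list of things; names that differ only in an ending like _2 or _b are one class to them, and where a whole thing is asked for, a point or a joint stands for the part that bears it (a point fixed in the world has none). Each returns a list of dicts, best first, with "conf" (0 to 1); they miss things now and then, are a little off and sometimes report something else, mostly with a low value. They report only what shows in the picture. A call takes as long as a camera call. They do not tell look-alikes from the thing itself.
- boxes_of(query, picture): "position" ([x, y, z] in m, in world coordinates, good to about 4 mm: the middle of the surface that is visible of it).
- outline_of(query, picture): "region" (384x512 bool, what is visible of it).
The state is a dict: "clock": time; "joint_pos": joint angles; "joint_velocities": joint speeds; "tau": joint torques, N m; "position": TCP position; "ee_rot": TCP orientation; "ft_force": force on the tool from outside, world axes, zero at the start; "torque": the same for the moment, N m; "grip_width": opening from 0.0 (shut) to 1.0 (fully open); "grasp_force": force on a finger pad.
Only numpy, scipy, OpenCV 4.12 (cv2) and the standard library are available. Lean on these libraries where they do the work, as an engineer would, in place of code of your own. Each camera call takes 0.05 s, during which the arm holds its last target. There are 200 camera calls.

## Task

Set up the terracotta tile for a thickness check: slide its black carrier (it has a wooden grip block to hold it by) tile end first under the low probe of the green gauge bridge until the tile is centred beneath the probe, with the carrier flat on the bench and pointing squarely through the bridge, then let go. Leave the carriers with the white and blue tiles where they are and do not knock the gauge.

Things in the scene. Friction and masses are not known exactly. Their poses are not given: they have to be found in the camera images.
- carrier_terracotta: Black board 180 x 90 x 12 mm, orange-brown 80 x 80 mm tile fixed at one end (tile top at z = 20 mm), wooden grip block at the other; 0.25 kg. Origin: underside, below the tile's centre; x from block to tile, z up. Board x = -136 to 44 mm. Block centred at x = -114, y = 0: 30 mm in x, 22 mm in y (pinch across y), z = 12 to 62 mm. Can be lifted by the block with a firm grip (60 N up) or slid.
- carrier_white: Bystander: an identical carrier, same origin and axes, with a white glazed tile. Leave it alone.
- carrier_blue: Bystander: an identical carrier, same origin and axes, with a blue tile. Leave it alone.
- gauge: Fixed bridge: aluminium beam on two green posts, dial on top (to z = 165 mm), steel probe 40 mm across below. Origin: bench, below the probe's centre; x leads through the bridge (enter from -x, robot side), y along the beam, z up. Probe underside z = 34 mm; beam x = -25 to 25, z = 54 to 90 mm; free passage y = -80 to 80 mm, feet x = -35 to 35 mm. No stop: centred means the two origins coincide.
Things that resemble listed ones, but are neither listed nor needed, are in the scene too. What is shaped like the carrier_terracotta but purple, turquoise or yellow is not meant.

How it is judged:
At the end, for the whole second after the job is handed in: The terracotta tile's centre is within 15 mm (horizontally) of the point below the probe's centre, the carrier is parallel to the way through the bridge within 10 degrees, and it lies flat on the bench, released and at rest. The white and blue carriers are within 30 mm of where they started (horizontal distance between carrier_terracotta and gauge below 0.015 m and angle between the x axis of carrier_terracotta and the x axis of gauge, either way round below 0.18 rad and height (world z) of carrier_terracotta below 0.004 m and angle between carrier_terracotta's own z axis and vertical below 0.05 rad and linear speed of carrier_terracotta below 0.02 m/s); the robot touches nothing.
It fails at once if the carrier with the white tile is moved more than 30 mm (distance of carrier_white from where it was at the start of the episode above 0.03 m).
It fails at once if the carrier with the blue tile is moved more than 30 mm (distance of carrier_blue from where it was at the start of the episode above 0.03 m).
It fails at once if the gauge is knocked (a contact force above 15 N) (contact force between gauge and anything else above 15 N).
It also fails if it takes over 43 s, if anything falls off the work surface, if the arm or the gripper's body presses on something with over 40 N, if the wrist force passes 120 N, or if a joint passes its speed limit or range.

## Working session

There is one attempt and no reset: what is moved stays moved. The work goes in short steps, Python scripts to look and compute and a tool call to move; the robot and the scene stay as the last step left them, time stands still between calls to the robot, and variables do not carry over. Pictures are saved under pics/ and viewed, at most 10 in all, crops included, and the job is handed in when it is done.

Besides the shell and the picture viewer there is one more tool, called after "Request:" by a JSON object that holds its "op" and its "data", one argument or row to a line. carry_out: Moves the arm, as the interface text tells. Its arguments: {"type":"object","properties":{"deltas":{"type":"array","items":{"type":"array","items":{"type":"number"}}},"force":{"type":"number"}},"required":["deltas"]}

```bash
mkdir -p pics; cat > h.py <<'E'
import numpy as np, cv2
from workcell import manip, camera, ticket, boxes_of, outline_of
def pts(p):
    d=p["depth"]; f=p["img"].shape[0]/2/np.tan(np.radians(p["vertical_fov"])/2)
    v,u=np.mgrid[:d.shape[0],:d.shape[1]]
    c=np.stack([(u-p["cx"])/f*d,(v-p["cy"])/f*d,d],-1)
    return (c-np.array(p["t"]))@np.array(p["R"])
def save(p,n): cv2.imwrite(f"pics/{n}.png",cv2.cvtColor(p["img"],cv2.COLOR_RGB2BGR))
E
python3 - <<'E'
from h import *
ps={n:camera(n) for n in("top","side")}
a=np.vstack([p["img"] for p in ps.values()])
save({"img":cv2.resize(a,(400,600),interpolation=cv2.INTER_AREA)},"a0"); save(ps["top"],"top0")
for n,p in ps.items():
    W=pts(p)
    for q in("carrier_terracotta","carrier_white","carrier_blue","gauge"):
        for b in boxes_of(q,p): print(n,q,np.round(b["position"],3),round(b["conf"],2))
E
```

```text
top carrier_terracotta [ 0.347 -0.111  0.01 ] 0.97
top carrier_terracotta [ 0.571 -0.174  0.012] 0.9
top carrier_terracotta [0.294 0.168 0.013] 0.84
top carrier_terracotta [ 0.316 -0.441  0.008] 0.79
top carrier_white [ 0.569 -0.003  0.014] 0.55
top carrier_blue [ 0.53  -0.323  0.013] 0.75
top gauge [0.663 0.231 0.09 ] 0.91
side carrier_terracotta [ 0.316 -0.418  0.018] 0.81
side carrier_terracotta [ 0.562 -0.164  0.008] 0.8
side carrier_terracotta [ 0.35  -0.098  0.012] 0.61
side carrier_terracotta [0.292 0.184 0.009] 0.57
side carrier_white [0.568 0.018 0.013] 0.98
side carrier_blue [ 0.523 -0.322  0.008] 0.73
side gauge [0.66  0.268 0.084] 0.57
```

```bash
python3 -c "
from workcell import manip
print(manip.get_obs())"
```

```text
{'clock': 0.5, 'joint_pos': array([ 1.1424091 ,  0.33222676, -0.06471884,  1.46010474,  0.02161253,
        1.34991076, -0.08849863]), 'joint_velocities': array([-5.94146142e-05, -1.69647652e-03, -7.22575162e-04, -2.78924338e-03,
        1.72010517e-04, -3.43920286e-04, -9.18722625e-04]), 'tau': array([-1.29540578e-03, -6.24748492e+01,  4.83569945e-02, -3.91551876e+01,
        1.63665810e-02,  2.48826706e-03, -3.30927840e-06]), 'position': array([ 0.24674172, -0.57424754,  0.25331858]), 'ee_rot': array([9.79485057e-01, 2.01516802e-01, 1.00676784e-05, 2.09730900e-05]), 'ft_force': array([-0.74523199, -0.34161964,  0.31409174]), 'torque': array([ 0.00239277, -0.03238677,  0.00435141]), 'grasp_force': 0.0, 'grip_width': 1.0022933340264324}
```

View pics/top0.png

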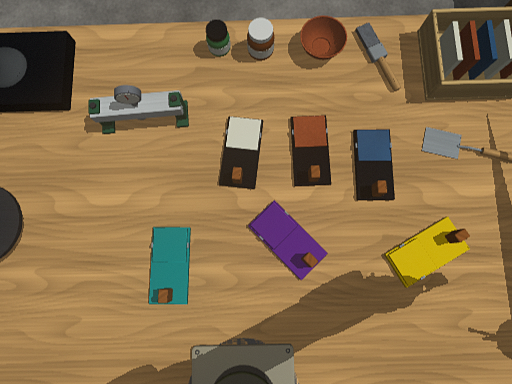

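View pics/a0.png

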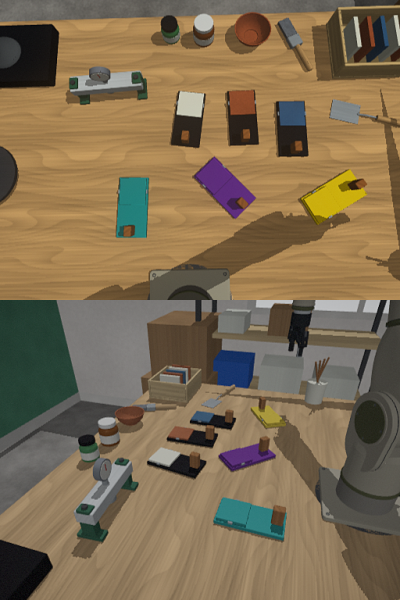

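The top view shows the terracotta tile at about (310,132) with its block at (315,172), between the white tile (243,133) and the blue one (374,145). The gauge bridge spans about (90–188, 90–125), with its dial at (127,95).

```bash
cat >> h.py <<'E'
def rect(xy):
    (c,s,a)=cv2.minAreaRect((xy*1000).astype(np.float32)); b=cv2.boxPoints((c,s,a))
    e=[b[1]-b[0],b[2]-b[1]]; l=max(e,key=np.linalg.norm); ang=np.degrees(np.arctan2(l[1],l[0]))
    return np.round(c,1),np.round(s,1),round((ang+90)%180-90,1)
def tile(p,W,lo=.55,near=None,r=9):
    i=p["img"].astype(int); m=(i[...,0]>1.6*i[...,2])&(i[...,0]>1.5*i[...,1])&(W[...,2]>.012)&(W[...,2]<.028)
    if near is not None: m&=np.hypot(W[...,0]-near[0],W[...,1]-near[1])<r
    return W[m]
def clean(mask): return cv2.morphologyEx(mask.astype(np.uint8),cv2.MORPH_OPEN,np.ones((3,3)))>0
E
python3 - <<'E'
from h import *
p=camera("top"); W=pts(p)
f=192/np.tan(np.radians(p["vertical_fov"])/2); print("f",f,"cam",-np.array(p["R"]).T@p["t"])
for q in("carrier_terracotta","carrier_white","carrier_blue"):
    for b in outline_of(q,p):
        m=b["region"]&(W[...,2]<.03)&(W[...,2]>.004); k=b["region"]&(W[...,2]>.05)&(W[...,2]<.07)
        if m.sum()<50: continue
        print(q,round(b["conf"],2),rect(W[m][:,:2]),"block",np.round(W[k].mean(0),4) if k.any() else 0, rect(W[k][:,:2]) if k.any() else 0)
t=tile(p,W,near=(.6,-.17),r=.12); print("tile",len(t),rect(t[:,:2]),np.median(t[:,2]))
b=outline_of("gauge",p)[0]["region"]
m=b&(W[...,2]>.084)&(W[...,2]<.095); print("beam",m.sum(),rect(W[clean(m)][:,:2]),np.median(W[m][:,2]))
m=b&(W[...,2]<.053); print("feet",rect(W[m][:,:2]))
m=b&(W[...,2]>.12); print("dial",W[m].mean(0))
near=(W[...,2]>.01)&(abs(W[...,0]-.66)<.15)&(abs(W[...,1]-.23)<.2)
print(rect(W[b][:,:2]))
E
```

```text
f 377.34298256918004 cam [ 0.29461918 -0.04785683  0.91974432]
carrier_terracotta 0.82 (array([ 568.9, -178.4]), array([176.3,  90.2]), np.float32(0.8)) block [ 0.5022 -0.1785  0.0616] (array([ 502.6, -179.1]), array([21.3, 28.7]), np.float32(-0.3))
carrier_terracotta 0.74 (array([ 314., -441.]), array([ 92.5, 181.1]), np.float32(-61.5)) block [ 0.3472 -0.4971  0.061 ] (array([ 347.2, -499. ]), array([21.8, 32.8]), np.float32(-61.1))
carrier_terracotta 0.63 (array([295.5, 168.5]), array([ 90.7, 177.3]), np.float32(-1.3)) block [0.2283 0.1694 0.0613] (array([228.2, 170.5]), array([21.7, 28.1]), np.float32(-1.4))
carrier_terracotta 0.61 (array([ 349.6, -111.8]), array([179.5,  88.7]), np.float32(43.0)) block [ 0.301  -0.1578  0.0616] (array([ 301.3, -158.1]), array([28.9, 22. ]), np.float32(42.8))
carrier_white 0.88 (array([571.3,  -5.1]), array([ 90.3, 181.3]), np.float32(-8.2)) block [0.5026 0.0042 0.0612] (array([503.3,   4.4]), array([21.6, 29.4]), np.float32(-9.6))
carrier_blue 0.79 (array([ 529.5, -332.4]), array([ 91.2, 178.2]), np.float32(-1.2)) block [ 0.4617 -0.3293  0.0611] (array([ 462.5, -330.6]), array([22.1, 29.2]), np.float32(-0.1))
tile 999 (array([ 574.8, -178.8]), array([171.2,  81.7]), np.float32(0.4)) 0.020401908059403444
beam 1383 (array([671.4, 241. ]), array([ 51.3, 214.5]), np.float32(-86.1)) 0.09008393183403819
feet (array([691.5, 261.5]), array([113.3, 258.4]), np.float32(-86.4))
dial [0.65673829 0.22971341 0.17145155]
(array([563.3, 114.3]), array([595.3, 198.9]), np.float32(49.6))
```

Request:
{"op": "carry_out", "data": {
  "deltas": [
    [0.87, -0.58, 0, 0, 1],
    [0.87, -0.58, 0, 0, 1],
    [0.87, -0.58, 0, 0, 1],
    [0.87, -0.58, 0, 0, 1]
  ]
}}

```text
clock: 1.25
position: [0.3344, -0.4406, 0.2538]
ee_rot: [0.979, 0.204, 0.0, 0.0]
ft_force: [-0.4, -0.4, -0.8]
grip_width: 1.0
grasp_force: 0.0
```

Request:
{"op": "carry_out", "data": {
  "deltas": [
    [0.87, -0.58, 0, 0, 1],
    [0.87, -0.58, 0, 0, 1],
    [0.87, -0.58, 0, 0, 1],
    [0.87, -0.58, 0, 0, 1]
  ]
}}

```text
clock: 1.75
position: [0.419, -0.31, 0.2535]
ee_rot: [0.979, 0.203, 0.0, 0.0]
ft_force: [-1.1, -1.0, -0.1]
grip_width: 0.999
grasp_force: 0.0
```

Request:
{"op": "carry_out", "data": {
  "deltas": [
    [0.8, -0.6, 0, 0.755, 1],
    [0.8, -0.6, 0, 0.755, 1],
    [0.8, -0.6, 0, 0.755, 1],
    [0.8, -0.6, 0, 0.755, 1],
    [0.8, -0.6, 0, 0.755, 1]
  ]
}}

```text
clock: 2.38
position: [0.492, -0.1835, 0.2532]
ee_rot: [1.0, 0.004, -0.0, 0.0]
ft_force: [-0.3, -1.8, -0.2]
grip_width: 1.001
grasp_force: 0.0
```

```bash
python3 - <<'E'
from h import *
p=camera("wrist"); W=pts(p); save(p,"w1")
print(manip.get_obs()["position"],manip.get_obs()["ee_rot"])
for b in outline_of("carrier_terracotta",p)[:3]:
    k=b["region"]&(W[...,2]>.055)&(W[...,2]<.07); m=b["region"]&(W[...,2]<.03)&(W[...,2]>.004)
    print(round(b["conf"],2),rect(W[m][:,:2]),rect(W[k][:,:2]) if k.any() else 0)
t=tile(p,W,near=(.6,-.17),r=.12); print("tile",len(t),rect(t[:,:2]) if len(t) else 0)
E
```

```text
[ 0.49181775 -0.18366371  0.25316746] [ 9.99992420e-01  3.87526327e-03 -2.40196935e-04  2.90335520e-04]
0.96 (array([ 352.7, -112.3]), array([179.6,  90.6]), np.float32(43.2)) (array([ 312.4, -159.5]), array([32.6, 15.4]), np.float32(80.3))
0.65 (array([346.4, 138.1]), array([35.9, 84.4]), np.float32(-5.0)) 0
0.61 (array([ 573.5, -178.6]), array([178.9,  89.9]), np.float32(0.9)) (array([ 505.8, -179.5]), array([29.5, 21.3]), np.float32(0.7))
tile 5833 (array([ 618.8, -177. ]), array([79.8, 81.3]), np.float32(-89.4))
```

View pics/w1.png

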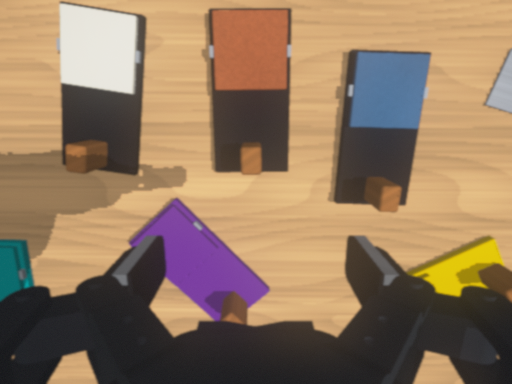

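The wrist view agrees with the top view: the terracotta block is at about (251,158) and its tile at (250,50), and the gripper is square to it. Next I descend and grasp.

Request:
{"op": "carry_out", "data": {
  "deltas": [
    [0.09, -0.03, 0.3, 0, 1],
    [0.09, -0.03, 0.6, 0, 1],
    [0.09, -0.03, 0.85, 0, 1],
    [0.09, -0.03, 1, 0, 1],
    [0.09, -0.03, 1, 0, 1]
  ]
}}

```text
clock: 3.1
position: [0.5045, -0.1777, 0.1018]
ee_rot: [1.0, 0.004, -0.002, -0.0]
ft_force: [0.1, -0.1, 0.7]
grip_width: 0.998
grasp_force: 0.0
```

Request:
{"op": "carry_out", "data": {
  "deltas": [
    [0, 0, 0.2, -0.01, 1],
    [0, 0, 0.36, -0.01, 1],
    [0, 0, 0.36, -0.01, 1],
    [0, 0, 0.36, -0.01, -1],
    [0, 0, 0.36, -0.01, -1],
    [0, 0, 0.36, -0.01, -1],
    [0, 0, 0.36, -0.01, -1],
    [0, 0, 0.36, -0.01, -1],
    [0, 0, 0.36, -0.01, -1],
    [0, 0, 0.36, -0.01, -1]
  ],
  "force": 80
}}

```text
clock: 4.35
position: [0.5065, -0.177, 0.0501]
ee_rot: [1.0, 0.008, 0.001, 0.0]
ft_force: [-0.8, -0.5, 7.0]
grip_width: 0.248
grasp_force: 79.5
```

Request:
{"op": "carry_out", "data": {
  "deltas": [
    [0, 0, -0.1, 0, -1],
    [0, 0, -0.25, 0, -1],
    [0, 0, -0.4, 0, -1],
    [0, 0, -0.55, 0, -1],
    [0, 0, -0.65, 0, -1],
    [-0.12, 0, -0.7, 0, -1],
    [-0.25, 0, -0.7, 0, -1],
    [-0.38, 0, -0.7, 0, -1],
    [-0.5, 0, -0.7, 0, -1],
    [-0.5, 0, -0.7, 0, -1]
  ]
}}

```text
clock: 5.6
position: [0.43, -0.178, 0.1544]
ee_rot: [1.0, 0.007, -0.0, 0.0]
ft_force: [-0.9, -0.2, -3.4]
grip_width: 0.242
grasp_force: 78.2
```

```bash
python3 - <<'E'
from h import *
p=camera("side"); W=pts(p); save(p,"s1"); o=manip.get_obs(); print(o["position"],o["ee_rot"],o["joint_pos"],o["grasp_force"])
m=(np.hypot(W[...,0]-.55,W[...,1]+.18)<.12)&(W[...,2]>.07)&(W[...,2]<.14)
i=p["img"].astype(int); t=W[m&(i[...,0]>1.6*i[...,2])&(i[...,0]>1.5*i[...,1])]
print(len(t)); c=t.mean(0); print(c, np.linalg.svd(t-c,full_matrices=False)[2][2], rect(t[:,:2]))
E
```

```text
[ 0.43096188 -0.17787278  0.15459741] [9.99970155e-01 7.72276001e-03 9.27323075e-05 1.97473754e-04] [ 0.66075942  0.09112231 -0.38163221  1.97144352  0.03869064  1.08556859
 -1.29283148] 78.17893266677856
412
[ 0.53990844 -0.16920234  0.12291941] [ 0.00416151 -0.02514813 -0.99967507] (array([ 510.1, -175.5]), array([142.9,  84.7]), np.float32(1.3))
```

View pics/s1.png

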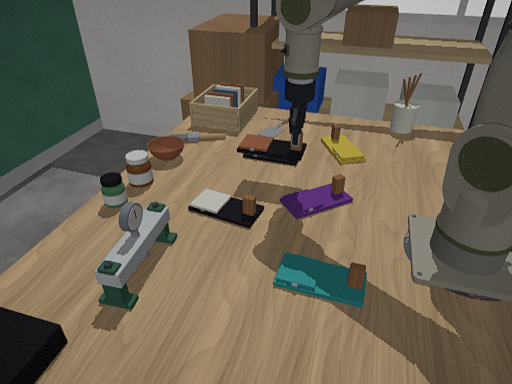

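The carrier hangs level: the side view shows it at about (270,148), well clear of the white one at (225,207), and the gauge is undisturbed at about (138,255). Next I traverse to the front of the bridge.

Request:
{"op": "carry_out", "data": {
  "deltas": [
    [0, -0.15, 0, 0, -1],
    [0, -0.35, 0, 0, -1],
    [0, -0.55, 0, 0, -1],
    [0, -0.75, 0, 0, -1],
    [0, -0.9, 0, 0, -1]
  ]
}}

```text
clock: 6.28
position: [0.4296, -0.0411, 0.1546]
ee_rot: [1.0, 0.009, 0.0, -0.0]
ft_force: [-0.2, -0.3, -2.7]
grip_width: 0.247
grasp_force: 78.4
```

Request:
{"op": "carry_out", "data": {
  "deltas": [
    [0, -0.15, 0, 0, -1],
    [0, -0.35, 0, 0, -1],
    [0, -0.55, 0, 0, -1],
    [0, -0.75, 0, 0, -1],
    [0, -0.9, 0, 0, -1]
  ]
}}

```text
clock: 6.9
position: [0.4272, 0.0941, 0.1546]
ee_rot: [1.0, 0.009, 0.0, -0.0]
ft_force: [0.9, -1.0, -3.2]
grip_width: 0.246
grasp_force: 78.4
```

Request:
{"op": "carry_out", "data": {
  "deltas": [
    [0, -0.15, 0, -0.02, -1],
    [0, -0.35, 0, -0.05, -1],
    [0, -0.55, 0, -0.08, -1],
    [0, -0.75, 0, -0.1, -1],
    [0, -0.88, 0, -0.1, -1],
    [0, -0.88, 0, -0.1, -1],
    [0, -0.88, 0, -0.1, -1]
  ]
}}

```text
clock: 7.78
position: [0.425, 0.2238, 0.1542]
ee_rot: [0.999, 0.034, -0.0, 0.0]
ft_force: [-0.3, -0.1, -3.0]
grip_width: 0.244
grasp_force: 78.5
```

```bash
cat >> h.py <<'E'
def report(n,pic=None):
    o=manip.get_obs(); q=o["ee_rot"]; yaw=np.degrees(2*np.arctan2(q[1],q[0])); print("TCP",np.round(o["position"],4),"yaw",round(yaw,2),np.round(o["joint_pos"],2),o["grasp_force"])
    p=camera(n); W=pts(p)
    if pic: save(p,pic)
    i=p["img"].astype(int)
    m=(np.hypot(W[...,0]-o["position"][0]-.13,W[...,1]-o["position"][1])<.12)&(W[...,2]>.005)&(W[...,2]<o["position"][2]+.02)
    t=m&(i[...,0]>1.6*i[...,2])&(i[...,0]>1.5*i[...,1]); t=W[clean(t)]
    if len(t)>20: print("orange",len(t),rect(t[:,:2]),"z",np.median(t[:,2]))
    for b in outline_of("gauge",p)[:1]:
        k=clean(b["region"]&(W[...,2]>.084)&(W[...,2]<.095))
        if k.any(): print("beam",k.sum(),rect(W[k][:,:2]),np.median(W[k][:,2]))
    return p,W
E
python3 - <<'E'
from h import *
report("wrist","w2"); report("top"); report("side")
E
```

```text
TCP [0.425  0.2238 0.1542] yaw 3.88 [ 0.16  0.17 -0.79  1.92  0.14  1.1  -2.19] 78.52858543395996
orange 16282 (array([518. , 228.9]), array([40.5, 84.9]), np.float32(-86.5)) z 0.12255974379098811
TCP [0.425  0.2234 0.1542] yaw 3.84 [ 0.16  0.17 -0.79  1.92  0.14  1.1  -2.19] 78.52534890174866
orange 1277 (array([538.2, 229.1]), array([85.2, 81.2]), np.float32(3.8)) z 0.12391807046765926
TCP [0.425  0.2234 0.1543] yaw 3.84 [ 0.16  0.17 -0.79  1.92  0.14  1.1  -2.19] 78.52505207061768
orange 1208 (array([536.9, 232.1]), array([79.9, 80.8]), np.float32(-87.2)) z 0.12348104957251943
beam 1429 (array([672.9, 245.4]), array([ 51.6, 214.2]), np.float32(-86.5)) 0.08955594457660535
```

View pics/w2.png

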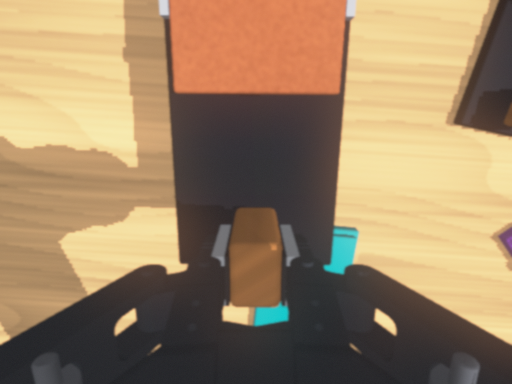

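The wrist view shows the block held square between the pads (255,255) with the tile ahead of it; the turquoise carrier is just behind, with about 19 mm of gap. Next I lower.

Request:
{"op": "carry_out", "data": {
  "deltas": [
    [0, -0.02, 0.15, 0, -1],
    [0, -0.02, 0.3, 0, -1],
    [0, -0.02, 0.45, 0, -1],
    [0, -0.02, 0.58, 0, -1],
    [0, -0.02, 0.65, 0, -1],
    [0, -0.02, 0.68, 0, -1],
    [0, -0.02, 0.68, 0, -1],
    [0, -0.02, 0.68, 0, -1]
  ]
}}

```text
clock: 9.07
position: [0.4249, 0.2273, 0.0529]
ee_rot: [0.999, 0.034, 0.0, -0.0]
ft_force: [-0.3, 0.6, -2.6]
grip_width: 0.245
grasp_force: 78.4
```

```bash
python3 - <<'E'
from h import *
report("top"); report("side")
print(manip.get_obs()["ft_force"])
E
```

```text
TCP [0.4249 0.2273 0.0529] yaw 3.9 [ 0.08  0.34 -0.74  2.    0.29  0.9  -2.32] 78.43863487243652
orange 1014 (array([537.4, 232.6]), array([84.1, 79.6]), np.float32(3.7)) z 0.022579095475114608
beam 1255 (array([670.3, 240.2]), array([ 50.4, 212.9]), np.float32(-86.1)) 0.0900603068226786
TCP [0.4249 0.2272 0.0528] yaw 3.9 [ 0.08  0.34 -0.74  2.    0.29  0.9  -2.32] 78.438481092453
orange 1173 (array([536.6, 235.3]), array([80.2, 82.7]), np.float32(-85.7)) z 0.02207619421035506
beam 1400 (array([672.7, 245.3]), array([ 51. , 214.5]), np.float32(-86.6)) 0.08952662997287027
[ 0.22627709  0.44655713 -2.7556472 ]
```

Request:
{"op": "carry_out", "data": {
  "deltas": [
    [0.05, 0, 0, 0, -1],
    [0.12, 0, 0, 0, -1],
    [0.2, 0, 0, 0, -1],
    [0.28, 0, 0, 0, -1],
    [0.36, 0, 0, 0, -1],
    [0.44, 0, 0, 0, -1],
    [0.5, 0, 0, 0, -1],
    [0.55, 0, 0, 0, -1],
    [0.55, 0, 0, 0, -1]
  ]
}}

```text
clock: 10.4
position: [0.5072, 0.2327, 0.0522]
ee_rot: [0.999, 0.034, 0.0, -0.0]
ft_force: [0.1, 0.0, -2.4]
grip_width: 0.245
grasp_force: 78.5
```

```bash
python3 - <<'E'
from h import *
report("top"); report("side","s2")
print(manip.get_obs()["ft_force"])
E
```

```text
TCP [0.5072 0.2327 0.0522] yaw 3.88 [ 0.05  0.48 -0.68  1.81  0.36  0.97 -2.28] 78.52001667022705
orange 866 (array([619.9, 237.9]), array([85.3, 79.2]), np.float32(3.8)) z 0.021803205429605874
beam 1154 (array([672.4, 230.8]), array([ 52.2, 194.2]), np.float32(-86.2)) 0.09000426117621241
TCP [0.5065 0.2328 0.0522] yaw 3.91 [ 0.05  0.48 -0.68  1.81  0.36  0.97 -2.28] 78.52051734924316
orange 1110 (array([618.2, 241.1]), array([80.5, 82.1]), np.float32(-86.5)) z 0.021201764433304914
beam 1408 (array([672.7, 244.4]), array([ 50.7, 215.1]), np.float32(-86.3)) 0.0895807338094061
[-1.09812823  0.07178241 -2.39952308]
```

View pics/s2.png

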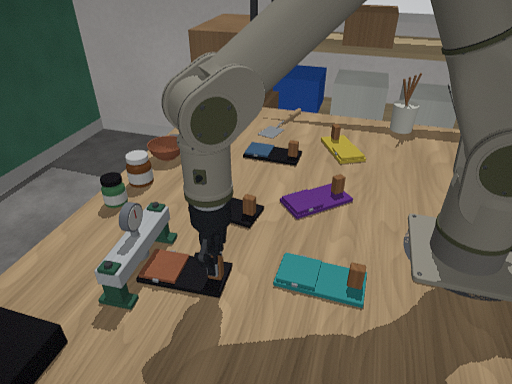

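The side view shows the tile (165,265) entering centrally between the posts, with everything else undisturbed. About 53 mm is left.

Request:
{"op": "carry_out", "data": {
  "deltas": [
    [0.05, 0, 0, 0, -1],
    [0.12, 0, 0, 0, -1],
    [0.2, 0, 0, 0, -1],
    [0.28, 0, 0, 0, -1],
    [0.33, 0, 0, 0, -1],
    [0.355, 0, 0, 0, -1],
    [0.355, 0, 0, 0, -1],
    [0.355, 0, 0.01, 0, -1],
    [0.355, 0, 0.015, 0, -1],
    [0.355, 0, 0.015, 0, -1]
  ]
}}

```text
clock: 11.85
position: [0.5599, 0.2365, 0.0502]
ee_rot: [0.999, 0.034, 0.0, 0.0]
ft_force: [-0.6, -0.0, -0.9]
grip_width: 0.244
grasp_force: 78.9
```

```bash
python3 - <<'E'
from h import *
report("top"); p,W=report("side"); o=manip.get_obs(); print(o["ft_force"])
x,y,w,h=70,180,200,140
save({"img":cv2.resize(p["img"][y:y+h,x:x+w],(800,560),interpolation=cv2.INTER_CUBIC)},"s3")
E
```

```text
TCP [0.5599 0.2365 0.0502] yaw 3.91 [ 0.03  0.57 -0.65  1.68  0.39  1.02 -2.25] 78.9398181438446
orange 122 (array([648.1, 217.3]), array([31.9, 33.8]), np.float32(-88.2)) z 0.02029829102655655
beam 689 (array([674.5, 190.2]), array([ 50.9, 113.1]), np.float32(-86.9)) 0.08989599322528131
TCP [0.56   0.2364 0.0502] yaw 3.91 [ 0.03  0.57 -0.65  1.68  0.39  1.02 -2.25] 78.91936540603638
orange 545 (array([652.2, 243.1]), array([41.7, 81.9]), np.float32(-86.8)) z 0.01935214672846359
beam 1396 (array([672. , 252.5]), array([ 50.2, 199.2]), np.float32(-86.3)) 0.08958495279007088
[-1.51403947 -0.26445638 -0.2909007 ]
```

View pics/s3.png

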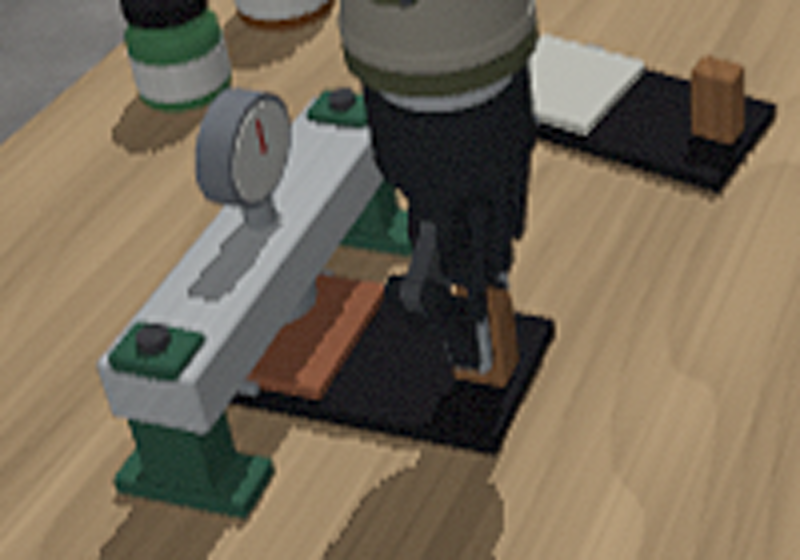

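The crop shows the board flat and square through the bridge, with the tile under the probe and the dial clear. The numbers agree to about 2 mm, so I release and retreat.

Request:
{"op": "carry_out", "data": {
  "deltas": [
    [0, 0, 0, 0, 0.2],
    [0, 0, 0, 0, 0.6],
    [0, 0, 0, 0, 1],
    [0, 0, 0, 0, 1],
    [0, 0, 0, 0, 1],
    [0, 0, 0, 0, 1],
    [0, 0, -0.1, 0, 1],
    [0, 0, -0.3, 0, 1],
    [-0.1, 0, -0.6, 0, 1],
    [-0.3, 0, -0.8, 0, 1],
    [-0.6, 0, -0.9, 0, 1],
    [-0.8, 0, -0.9, 0, 1],
    [-0.8, 0, -0.9, 0, 1]
  ]
}}

```text
clock: 13.68
position: [0.439, 0.2285, 0.1864]
ee_rot: [0.999, 0.035, 0.001, 0.001]
ft_force: [0.7, -1.0, 0.3]
grip_width: 1.003
grasp_force: 0.0
```

```bash
python3 - <<'E'
from h import *
for n in("top","side"):
    p=camera(n); W=pts(p)
    for q in("carrier_terracotta","carrier_white","carrier_blue"):
        for b in outline_of(q,p):
            m=clean(b["region"]&(W[...,2]<.03)&(W[...,2]>.004)); k=clean(b["region"]&(W[...,2]>.055)&(W[...,2]<.07))
            if m.sum()>50: print(n,q,round(b["conf"],2),rect(W[m][:,:2]),rect(W[k][:,:2]) if k.any() else 0)
    g=outline_of("gauge",p)
    if g:
        k=clean(g[0]["region"]&(W[...,2]>.084)&(W[...,2]<.095)); print(n,"beam",rect(W[k][:,:2]) if k.any() else 0)
save(p,"s4"); print(manip.get_obs()["ft_force"],manip.get_obs()["position"],manip.get_obs()["clock"])
E
```

```text
top carrier_terracotta 0.78 (array([ 350.1, -112.5]), array([178.7,  89.7]), np.float32(43.7)) (array([ 300.9, -158.4]), array([28., 22.]), np.float32(43.7))
top carrier_terracotta 0.63 (array([598.9, 238.1]), array([129.5,  91.1]), np.float32(3.7)) (array([556.9, 234.5]), array([29.8, 20.4]), np.float32(0.0))
top carrier_terracotta 0.6 (array([295.7, 169.1]), array([ 90.7, 177.2]), np.float32(-1.6)) (array([228.3, 170.1]), array([28.3, 22.1]), np.float32(0.9))
top carrier_terracotta 0.59 (array([ 314.6, -440.1]), array([ 90.9, 181.2]), np.float32(-61.3)) (array([ 347.3, -498.9]), array([21.6, 29.5]), np.float32(-62.7))
top carrier_white 0.89 (array([571.2,  -5.1]), array([ 89.9, 181.4]), np.float32(-8.2)) (array([504. ,   4.3]), array([21.5, 29.8]), np.float32(-8.9))
top carrier_blue 0.92 (array([ 530.2, -332.3]), array([ 91.2, 179.1]), np.float32(-1.3)) (array([ 462.8, -330.6]), array([22.2, 28.9]), np.float32(-3.5))
top beam (array([671.3, 240. ]), array([ 52. , 213.1]), np.float32(-86.5))
side carrier_terracotta 0.84 (array([298. , 172.2]), array([ 91.9, 180.2]), np.float32(-1.9)) (array([230.1, 173.9]), array([23.3, 29.9]), np.float32(-1.2))
side carrier_terracotta 0.7 (array([605.5, 241.3]), array([139.5,  91.2]), np.float32(3.0)) (array([557.7, 238.6]), array([29. , 21.9]), np.float32(3.3))
side carrier_terracotta 0.62 (array([ 316.2, -436.5]), array([ 89.9, 185.6]), np.float32(-61.7)) (array([ 347.1, -492.9]), array([17.4, 23.6]), np.float32(-65.8))
side carrier_white 0.76 (array([ 5.714e+02, -4.000e-01]), array([ 87.7, 179.4]), np.float32(-7.5)) 0
side carrier_blue 0.66 (array([ 498.7, -328. ]), array([ 90.2, 114.5]), np.float32(-1.9)) (array([ 467.8, -326.1]), array([12.9, 20.6]), np.float32(-77.0))
side beam (array([672.6, 244.7]), array([ 50.9, 215.7]), np.float32(-86.4))
[-0.06069963  0.05801572 -0.78824218] [0.44040654 0.2282341  0.18486431] 14.175
```

View pics/s4.png

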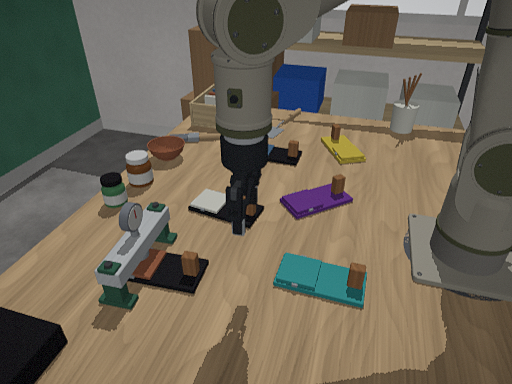

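The side view shows the carrier released and flat under the bridge (170,268), the gripper clear, and the white and blue carriers in place. Extrapolating from the block puts the tile's centre within about 2 mm of the gauge's, in both cameras.

```bash
python3 -c "
from workcell import ticket
print(ticket.hand_in())"
```

```text
the job is handed in; nothing more can be done
None
```

The job is handed in: the terracotta carrier lies flat and released under the probe, about 2 mm off centre and square to the bridge within about 1°, by the camera measurements; the white and blue carriers and the gauge show no sign of having moved.

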